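Close up the tea chest

TASK

Close up the wooden tea chest with your fingertips alone: first push the raised lid all the way down, and once it is shut push both open drawers fully home. Take hold of nothing, do not slam the lid or the drawers or open them further, and leave everything standing round the chest where it is.

Things in the scene. Friction and masses are not known exactly. Their poses are not given: they have to be found in the camera images.
- chest: low pale wooden tea chest, fixed to the table, 160 deep (its x) x 200 wide (its y) x 75 mm high with the lid shut. Origin: centre of its underside, on the table top. Its x axis points from the drawer side (front, toward the robot) to the hinge side (back), y to its left, z up. A wire fruit basket, 256 mm across and 168 high, stands fixed in the back right corner of the table
- lid (a joint): angle of the lid in rad: 0 lies shut on the chest, grows as the free front edge rises; at most 1.5; it starts between 0.75 and 1.15. A stiff hinge keeps it wherever it is left; about 2 N at its free edge moves it. The lid is a flat board 162 (from hinge to free edge) x 204 x 9 mm. The hinge line runs along the chest's y at chest x = +80 mm, z = 66 mm, and is the lid's lower rear edge
- lid_edge (a point): middle of the free front edge of the lid, on its outer (upper) face: 162 mm from the hinge line, 75 mm above the table when shut
- lid_hinge (a point): middle of the hinge line of the lid (chest x +80 mm, z 66 mm)
- drawer_left (a joint): how far the left drawer (the robot's left, chest +y) stands out in m: 0 fully shut against its stop, grows toward the chest's -x, at most 0.08; starts between 0.025 and 0.055. It slides stiffly (about 1.5 N) and stays where it is left
- drawer_right (a joint): the same for the right drawer (chest -y)
- drawer_left_front (a point): centre of the flat front face of the left drawer, 23 mm above the table. The front is 95 wide x 36 high (5 to 41 mm above the table) and faces the chest's -x; a flat brass plate is set in it, there is no handle. When shut the face lies at chest x = -92 mm, 10 mm in front of the shut lid's edge, at chest y = +48.5 mm
- drawer_right_front (a point): the same for the right drawer, at chest y = -48.5 mm
- mug: loose white mug, 92 mm across, 95 high, near the table's front left corner; origin under its centre; leave alone
- jar_orange: loose square glass spice jar with tan contents, 46 x 46 x 96 mm, behind the chest; origin under its centre; leave alone
- jar_green: loose square glass spice jar with green contents, 46 x 46 x 96 mm, behind the chest; origin under its centre; leave alone
- mill: loose wooden pepper mill, 58 mm across, 145 high, left of the chest; origin under its centre; leave alone
- shaker: loose salt shaker with a metal top, 44 mm across, 90 high, right of the chest; origin under its centre; leave alone
- ramekin: loose small white dish, 66 mm across, 34 high, left of the chest; origin under its centre; leave alone
- timer: loose white kitchen timer, 58 mm across, 42 high, nearer the robot on the right; origin under its centre; leave alone

How it is judged:
On the way, in this order (a step that is already met when the one before it is completed fails the run):
1. the lid is pushed shut (within 0.035 rad) while both drawers still stand open more than 15 mm (value of joint lid below 0.035 rad and value of joint each of drawer_left, drawer_right above 0.015 m), for 0.2 s.
2. both drawers are pushed home (within 3 mm) (value of joint each of drawer_left, drawer_right below 0.003 m), for 0.2 s.
At the end, for the whole second after the job is handed in: the lid lies shut (within 0.035 rad, about 6 mm at its edge) and both drawers are home within 3 mm (all of step 2 and value of joint lid below 0.035 rad); the robot touches nothing.
It fails at once if the lid is slammed (faster than 3 rad/s, about 0.5 m/s at its edge) (velocity of joint lid below -3 rad/s).
It fails at once if a drawer is slammed (faster than 0.5 m/s) (velocity of joint any of drawer_left, drawer_right below -0.5 m/s).
It fails at once if the lid is lifted further open (beyond 1.3 rad) or a drawer pulled further out (beyond 70 mm) (value of joint lid above 1.3 rad or value of joint any of drawer_left, drawer_right above 0.07 m).
It fails at once if something standing round the chest is moved more than 15 mm, lifted or knocked over (distance of any of mug, jar_orange, jar_green, mill, shaker, ramekin, timer from where it was at the start of the episode above 0.015 m).
It also fails if it takes over 64 s, if anything falls off the work surface, if the arm or the gripper's body presses on something with over 40 N, if the wrist force passes 120 N, or if a joint passes its speed limit or range.

ROBOT

A 6-joint arm with a two-finger parallel gripper is mounted at the origin on a cart in front of the work surface, level with it; the furniture and walls round the work are solid. World frame = base frame: x ahead of the robot, y to its left, z up, the work surface at z = 0. Lengths are in m, angles in rad, forces in N, time in s.
With the tool pointing down it reaches from about 0.3 to 0.875 m from the base axis. Payload 6.4 kg.
Tool frame: the origin (TCP) lies midway between the tips of the shut fingers; the grasp point (between the pads) lies 19 mm behind it; z points along the fingers, y is the line along which they close (so a half turn about z gives the same grasp; the last joint's range is limited). The gripper opens to 85 mm and grips with 20 to 120 N. Pads are 22 mm wide; open, the fingers measure 114 mm over their backs; the gripper's body (76 mm by 85 mm) begins 54 mm behind the grasp point. The pads swing forward as they close: fully open they stand 13 mm farther back than shut.
Start: joints at [0.982, 0.181, 1.607, -0, 1.354, -0.206], TCP at [0.215, 0.533, 0.202] pointing down, gripper open.
Joint ranges: [-2.99, 2.99], [-0.89, 2.07], [0.3, 2.58], [-1.14, 4.28], [0, 2.63], [-3.12, 3.12]. Speed limits (rad/s): [2.57, 2.57, 3.01, 3.14, 3.14, 3.14].

INTERFACE

Orientations are given as a unit quaternion [w, x, y, z].
In Python, from bench import ctrl gives the robot as it stands.
- The arm moves only by the tool send_rows, never from a script. Its argument "motion" is a list of rows, each a list of 7 numbers: the turn, a rotation vector about the tool's x, y, z in degrees, then the shift along the tool's x, y, z in mm, then the closure, from -1 (fully open) to 1 (shut). In form: [[rx, ry, rz, tx, ty, tz, grip], ...]. A call has exactly 10 rows; each row shifts and turns the commanded pose from where the row before left it, along the tool's axes as they then stand; what a row does not reach is not made up. A row lasts 1/10 s, in which the tool goes at most 50 mm and 8.59 degrees, less where a joint would pass 70% of its speed; a pose out of reach is approached as far as the arm can. A call is refused whole if a number of a shift passes 50 or a number of a turn 8.59, either way. A call with a gripper value outside its range is refused whole. The fingers move at their own pace and stop on an object; the grip force is fixed at half the most. Time passes only in rows, so rows that do not move let the fingers close, or fill a call up. It gives the time, the measured TCP pose, the force, the opening and the grip force at its end, in the units of the state.
- ctrl.get_obs(): the state, without advancing time (a new reading comes with each control period).
- ctrl.camera(name): name is "scene" or "side" or "wrist"; returns a dict with "color" (480x640x3 uint8, red, green, blue), "z_map" (480x640 float32, m along the optical axis (not along the pixel's ray), 0 where there is no reading), "mtx" (3x3 intrinsics, pixels), "extrinsics" (4x4, takes a point from camera to world coordinates); the wrist camera has in their place "hand_eye" (4x4, takes a point from camera to tool coordinates, whose origin is the TCP and whose axes are the flange's). Camera axes: x right, y down, z forward; pixel columns grow to the right and rows downward; lengths in m; the calibration is good to about 2 mm. A picture is of the moment at which its call begins: read the wrist's pose just before it.
- ctrl.hand_in(): hands the job in; it is judged then, once.
The state is a dict: "time_s": time; "q": joint angles; "dq": joint speeds; "joint_efforts": joint torques, N m; "eef_pos": TCP position; "eef_rot": TCP orientation; "wrist_force": force on the tool from outside, world axes, zero at the start; "torque": the same for the moment, N m; "opening": opening from 0.0 (shut) to 1.0 (fully open); "grasp_force": force on a finger pad.
Only numpy, scipy, OpenCV 4.12 (cv2) and the standard library are available. Lean on these libraries where they do the work, as an engineer would, in place of code of your own. Each camera call takes 0.05 s, during which the arm holds its last target. There are 200 camera calls.

## Working session

There is one attempt and no reset: what is moved stays moved. The work goes in short steps, Python scripts to look and compute and a tool call to move; the robot and the scene stay as the last step left them, time stands still between calls to the robot, and variables do not carry over. Pictures are saved under pics/ and viewed, at most 10 in all, crops included, and the job is handed in when it is done.

Besides the shell and the picture viewer there is one more tool, called after "Emit:" as a command line: name --pt "numbers of a row" for each row, then --argument value for the rest. send_rows: Moves the arm, as the interface text tells. Its arguments: {"type":"object","properties":{"motion":{"type":"array","items":{"type":"array","items":{"type":"number"}}}},"required":["motion"]}

```bash
mkdir -p pics; ls
python3 - <<'E'
from bench import ctrl
import cv2,numpy as np
np.set_printoptions(precision=4,suppress=True)
o=ctrl.get_obs();print(o)
for n in("scene","side"):
    c=ctrl.camera(n);cv2.imwrite(f"pics/{n}0.png",c["color"][:,:,::-1]);np.savez(f"{n}0.npz",**c);print(n,c["mtx"],c["extrinsics"],(c["z_map"]>0).mean())
E
```

```text
pics
{'time_s': 0.0, 'q': array([ 0.9817,  0.1816,  1.608 ,  0.    ,  1.3538, -0.2063]), 'dq': array([ 0.0014,  0.0013, -0.0008,  0.0006, -0.0012,  0.0008]), 'joint_efforts': array([ -0.0003, -44.4882, -35.1334,  -0.0004,   0.0092,  -0.    ]), 'eef_pos': array([0.2144, 0.5329, 0.201 ]), 'eef_rot': array([-0.0004,  0.1902,  0.9817, -0.0008]), 'wrist_force': array([-0.9376,  0.0391,  0.3045]), 'torque': array([-0.0194, -0.0298,  0.0195]), 'grasp_force': 0.0, 'opening': 1.000383357435629}
scene [[437.7024   0.     315.9505]
 [  0.     437.7024 233.9558]
 [  0.       0.       1.    ]] [[ 0.6394 -0.5784  0.5065  0.1289]
 [-0.7687 -0.496   0.4039 -0.352 ]
 [ 0.0177 -0.6476 -0.7618  0.7254]
 [ 0.      0.      0.      1.    ]] 0.9961165364583333
side [[478.7523   0.     325.6175]
 [  0.     478.7523 237.6785]
 [  0.       0.       1.    ]] [[ 0.686  -0.5989  0.4132  0.1269]
 [-0.7276 -0.5655  0.3882 -0.3844]
 [ 0.0012 -0.567  -0.8237  0.9133]
 [ 0.      0.      0.      1.    ]] 0.9960221354166666
```

View pics/scene0.png

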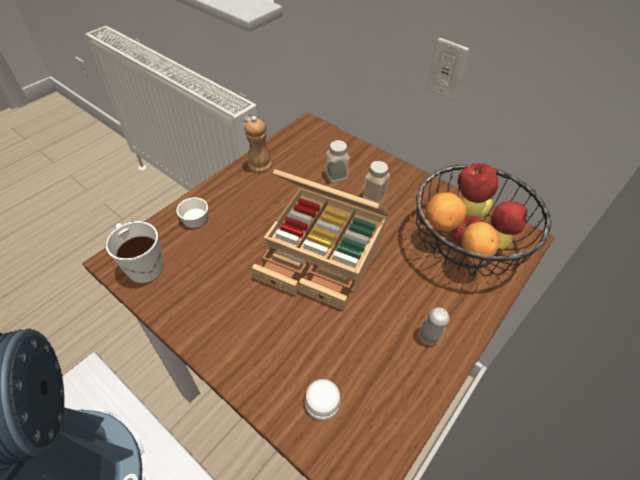

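View pics/side0.png

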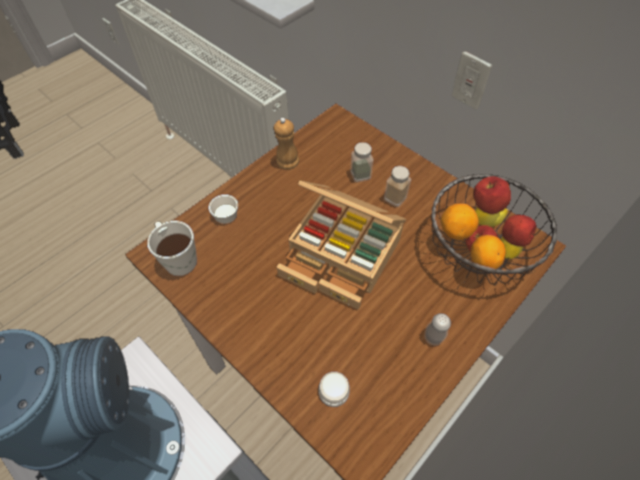

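The chest is at about (325,235) in scene, with the drawer fronts at (275,280) and (323,294) and the lid edge running from (275,175) to (385,212). In side, the chest is at about (345,235). Next I'll make a depth-based top view.

```bash
cat > h.py <<'E'
import numpy as np,cv2
np.set_printoptions(precision=4,suppress=True)
def pts(c,T=None):
    z=c["z_map"];K=c["mtx"];T=c["extrinsics"] if T is None else T
    v,u=np.mgrid[:480,:640]
    P=np.stack([(u-K[0,2])/K[0,0]*z,(v-K[1,2])/K[1,1]*z,z],-1)
    return P@T[:3,:3].T+T[:3,3]
E
python3 - <<'E'
from h import *
s=1000
top=np.zeros((600,800,3),np.uint8)
for i,n in enumerate(("scene","side")):
    c=np.load(n+"0.npz");W=pts(c)
    for (u,v) in {"scene":[(275,175),(385,212),(275,280),(323,294),(266,240),(355,277)],"side":[(301,185),(402,220),(302,276),(341,291),(291,240),(370,283)]}[n]: print(n,(u,v),W[v,u])
    # top view: x up 0.2..0.8 , y left .45..-.35
    big=cv2.resize(W.astype(np.float32),None,fx=3,fy=3,interpolation=cv2.INTER_NEAREST)
    if n=="scene":
        m=W.reshape(-1,3);col=c["color"].reshape(-1,3)[:,::-1]
        r=((0.95-m[:,0])*s).astype(int);q=((0.45-m[:,1])*s).astype(int)
        ok=(r>=0)&(r<600)&(q>=0)&(q<800)&(m[:,2]>-.02)&(m[:,2]<.3)
        o=np.argsort(m[ok,2]);r,q,cl,h=r[ok][o],q[ok][o],col[ok][o],m[ok,2][o]
        for dr in(0,1):
            for dq in(0,1): top[np.clip(r+dr,0,599),np.clip(q+dq,0,799)]=cl
cv2.imwrite("pics/top.png",top)
c=np.load("scene0.npz")["color"][150:320,240:410,::-1]
cv2.imwrite("pics/crop.png",cv2.resize(c,(595,595),interpolation=cv2.INTER_CUBIC))
E
```

```text
scene (275, 175) [0.6916 0.2299 0.0003]
scene (385, 212) [ 0.6768 -0.0873  0.1   ]
scene (275, 280) [0.4526 0.0033 0.028 ]
scene (323, 294) [ 0.4866 -0.0876  0.0303]
scene (266, 240) [0.4958 0.0658 0.0594]
scene (355, 277) [ 0.5456 -0.1164  0.048 ]
side (301, 185) [0.5487 0.0794 0.1896]
side (402, 220) [ 0.6747 -0.0897  0.1062]
side (302, 276) [ 0.4587 -0.005   0.0431]
side (341, 291) [ 0.4876 -0.0889  0.0452]
side (291, 240) [0.4982 0.0667 0.0624]
side (370, 283) [ 0.5435 -0.1193  0.0432]
```

View pics/top.png

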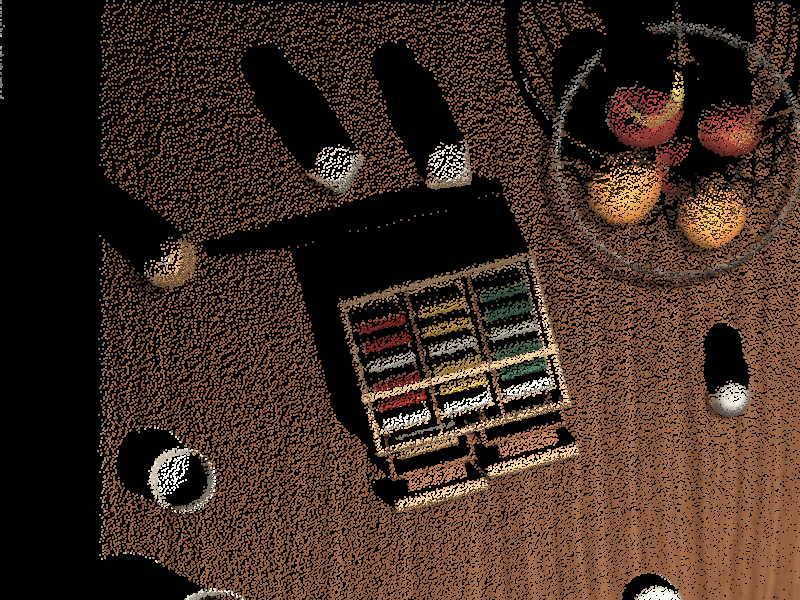

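View pics/crop.png

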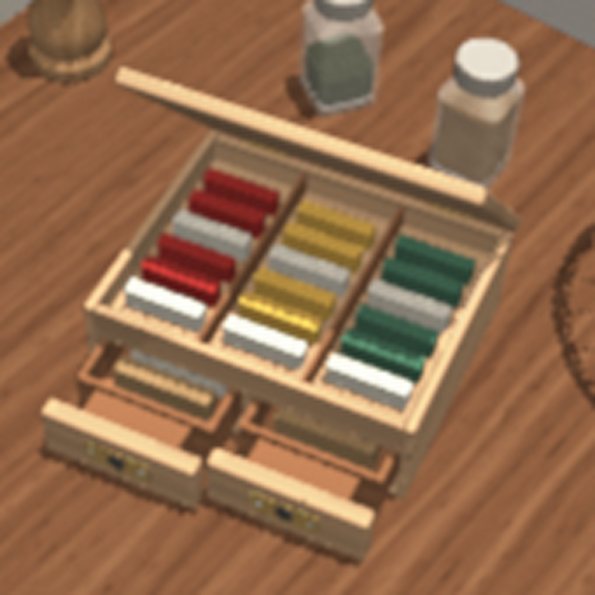

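The top view shows the chest yawed about 13°. The lid's free edge is around (0.576, -0.010) and the hinge around (0.673, 0.013). The drawer fronts are at rows 450–505. The crop confirms the lid is raised and both drawers are out with nothing in front of them. Now I'll fit the numbers.

```bash
cat >> h.py <<'E'
def line(P):
    vx,vy,x,y=cv2.fitLine(P[:,:2].astype(np.float32),cv2.DIST_HUBER,0,.001,.001).ravel()
    if vy<0: vx,vy=-vx,-vy
    return np.degrees(np.arctan2(-vx,vy)),np.array([x,y])
E
python3 - <<'E'
from h import *
for n in("scene","side"):
    W=pts(np.load(n+"0.npz")).reshape(-1,3); 
    R=lambda a:np.array([[np.cos(a),-np.sin(a)],[np.sin(a),np.cos(a)]])
    a=np.radians(13.5);o=np.array([.598,-.006]);L=W.copy();L[:,:2]=(W[:,:2]-o)@R(a)
    box=lambda x0,x1,y0,y1,z0,z1:(L[:,0]>x0)&(L[:,0]<x1)&(L[:,1]>y0)&(L[:,1]<y1)&(L[:,2]>z0)&(L[:,2]<z1)
    lid=box(-.08,.02,-.12,.12,.155,.25); print(n,"lid edge face",lid.sum(),line(W[lid]),"L",L[lid].mean(0),L[lid].min(0),L[lid].max(0))
    fr=box(-.095,-.065,-.12,.12,.055,.075); print("rim",fr.sum(),line(W[fr]),L[fr].min(0),L[fr].max(0))
    for nm,y0,y1 in(("dl",0.005,.11),("dr",-.11,-.005)):
        d=box(-.18,-.095,y0,y1,.012,.038);e=box(-.18,-.095,y0,y1,.038,.05);
        # front face: low-x points
        lo=d&(L[:,0]<np.percentile(L[d,0],50)); print(nm,d.sum(),line(W[lo]),np.percentile(L[lo,0],[5,50,95]),L[e].min(0),L[e].max(0),np.median(L[e],0))
    low=box(-.25,-.1,-.12,.12,-.02,.01);print("table z",np.median(L[low,2]))
E
```

```text
scene lid edge face 714 (np.float32(15.058968), array([ 0.5765, -0.0066], dtype=float32)) L [-0.0197 -0.0042  0.1867] [-0.0276 -0.0998  0.1554] [0.0126 0.1027 0.1949]
rim 581 (np.float32(14.579405), array([ 0.5233, -0.0319], dtype=float32)) [-0.0832 -0.0988  0.055 ] [-0.065   0.1004  0.0681]
dl 736 (np.float32(14.641315), array([0.4505, 0.0085], dtype=float32)) [-0.1416 -0.1399 -0.1208] [-0.1421  0.0051  0.038 ] [-0.0979  0.0949  0.043 ] [-0.1349  0.0497  0.0402]
dr 718 (np.float32(14.480347), array([ 0.482 , -0.0728], dtype=float32)) [-0.1298 -0.1282 -0.1248] [-0.1295 -0.0956  0.038 ] [-0.095  -0.0059  0.0438] [-0.1234 -0.0509  0.0402]
table z -0.0007119111276472356
side lid edge face 681 (np.float32(15.050907), array([ 0.5828, -0.0318], dtype=float32)) L [-0.0172 -0.0044  0.1869] [-0.0294 -0.1009  0.1552] [0.0157 0.102  0.1968]
rim 511 (np.float32(14.461687), array([ 0.5178, -0.0152], dtype=float32)) [-0.0853 -0.1002  0.0551] [-0.0653  0.1006  0.071 ]
dl 549 (np.float32(14.991284), array([0.4502, 0.0007], dtype=float32)) [-0.1433 -0.1416 -0.1226] [-0.1434  0.0054  0.038 ] [-0.0963  0.0931  0.0469] [-0.1358  0.0485  0.0413]
dr 548 (np.float32(14.525392), array([ 0.4861, -0.094 ], dtype=float32)) [-0.1313 -0.1297 -0.1132] [-0.1313 -0.0969  0.038 ] [-0.0952 -0.0061  0.0462] [-0.1243 -0.0509  0.0415]
table z 0.0009756184140878865
```

Emit:
send_rows --pt "0 0 0 0 0 -40 1" --pt "0 0 0 0 0 -40 1" --pt "0 0 0 0 0 -20 1" --pt "0 0 -7.3 0 0 0 1" --pt "0 0 -7.3 0 0 0 1" --pt "0 0 -7.3 0 0 0 1" --pt "0 0 -7.3 0 0 0 1" --pt "0 0 -7.3 0 0 0 1" --pt "0 0 0 -10 -30 0 1" --pt "0 0 0 -10 -30 0 1"

```text
time_s: 1.1
eef_pos: [0.2489, 0.4798, 0.3011]
eef_rot: [-0.001, -0.128, 0.992, -0.0]
wrist_force: [0.9, 0.4, -0.4]
opening: -0.0
grasp_force: 0.0
```

Emit:
send_rows --pt "0 0 0 -14 -40 0 1" --pt "0 0 0 -14 -40 0 1" --pt "0 0 0 -14 -40 0 1" --pt "0 0 0 -14 -40 0 1" --pt "0 0 0 -14 -40 0 1" --pt "0 0 0 -14 -40 0 1" --pt "0 0 0 -14 -40 0 1" --pt "0 0 0 -14 -40 0 1" --pt "0 0 0 -14 -40 0 1" --pt "0 0 0 -14 -40 0 1"

```text
time_s: 2.1
eef_pos: [0.4858, 0.1268, 0.3016]
eef_rot: [-0.0, -0.127, 0.992, 0.0]
wrist_force: [1.1, 0.6, 0.6]
opening: -0.0
grasp_force: 0.0
```

```bash
cat >> h.py <<'E'
from scipy.spatial.transform import Rotation as Ro
A=np.radians(14.6);O=np.array([.598,-.006])
def st():
    from bench import ctrl
    o=ctrl.get_obs();p=o["eef_pos"];d=p[:2]-O;w,x,y,z=o["eef_rot"];R=Ro.from_quat([x,y,z,w]).as_matrix()
    f=o["wrist_force"];c,s=np.cos(A),np.sin(A)
    print("t",round(o["time_s"],2),"chest xyz mm",np.round([1e3*(c*d[0]+s*d[1]),1e3*(c*d[1]-s*d[0]),1e3*p[2]],1),"tool y heading",np.degrees(np.arctan2(R[1,1],R[0,1])).round(2),"tool z",R[:,2],"F",f,"open",o["opening"])
E
python3 -c "from h import *;st()"
```

```text
t 2.1 chest xyz mm [-75.1 156.8 301.6] tool y heading 104.56 tool z [-0.0004  0.0001 -1.    ] F [1.0725 0.6419 0.6295] open -0.0003706852165619034
```

Emit:
send_rows --pt "0 0 0 -14 -39 0 1" --pt "0 0 0 -14 -39 0 1" --pt "0 0 0 -14 -39 0 1" --pt "0 0 0 -15 -40 0 1" --pt "0 0 0 0 0 20 1" --pt "0 0 0 0 0 20 1" --pt "0 0 0 0 0 20 1" --pt "0 0 0 0 0 20 1" --pt "0 0 0 0 0 0 1" --pt "0 0 0 0 0 0 1"

```text
time_s: 3.1
eef_pos: [0.5797, -0.0091, 0.2218]
eef_rot: [-0.001, -0.127, 0.992, 0.0]
wrist_force: [0.8, -0.4, 0.7]
opening: -0.0
grasp_force: 0.0
```

Run:
```python
from h import *;st()
from bench import ctrl
c=ctrl.camera("side");cv2.imwrite("pics/side1.png",cv2.resize(c["color"][100:340,200:520,::-1],(800,600)))
```

```text
t 3.1 chest xyz mm [-18.5   1.6 221.8] tool y heading 104.57 tool z [-0.001   0.0002 -1.    ] F [ 0.835  -0.3639  0.6729] open -0.00023284384715460416
```

View pics/side1.png

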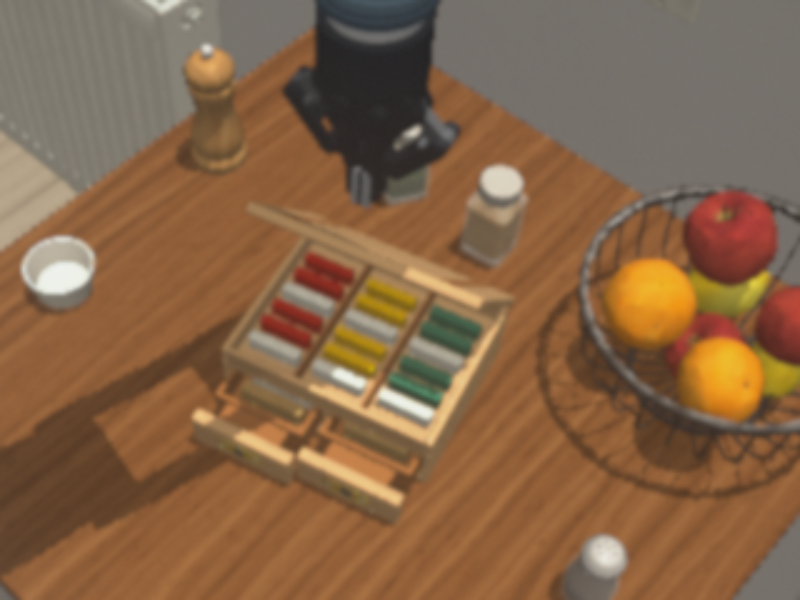

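The shut fingertips (365,195) hang just above the lid's free edge (375,240). The drawers and surrounding items haven't moved. Starting the lid arc now.

Emit:
send_rows --pt "0 0 0 0 0 9 1" --pt "0 0 0 0 0 9 1" --pt "0 0 0 0 0 9 1" --pt "0 0 0 5.3 0 6 1" --pt "0 0 0 5.3 0 6 1" --pt "0 0 0 5.3 0 6 1" --pt "0 0 0 5 0 6.3 1" --pt "0 0 0 5 0 6.3 1" --pt "0 0 0 5 0 6.3 1" --pt "0 0 0 0 0 0 1"

```text
time_s: 4.15
eef_pos: [0.5488, -0.0169, 0.1569]
eef_rot: [-0.001, -0.127, 0.992, 0.0]
wrist_force: [-0.7, 0.2, -0.3]
opening: -0.0
grasp_force: 0.0
```

```bash
cat >> h.py <<'E'
def look(n="side",crop=(100,340,200,520)):
    from bench import ctrl
    c=ctrl.camera(n);W=pts(c);L=W.copy();R=np.array([[np.cos(A),-np.sin(A)],[np.sin(A),np.cos(A)]])
    L[...,:2]=(W[...,:2]-O)@R;return c,L
def lidang():
    c,L=look();P=L.reshape(-1,3)
    m=(abs(P[:,1])>.055)&(abs(P[:,1])<.098)&(P[:,0]>-.1)&(P[:,0]<.02)&(P[:,2]>.071)&(P[:,2]<.25)
    q=P[m];print("n",m.sum(),"edge x,z",np.percentile(q[:,0],3),np.percentile(q[:,2],97));print("ang",np.arctan2(np.percentile(q[:,2],97)-.066,.08-np.percentile(q[:,0],3))-.055)
E
python3 -c "from h import *;st();lidang()"
```

```text
t 4.15 chest xyz mm [-50.4   1.8 156.9] tool y heading 104.55 tool z [-0.002   0.0004 -1.    ] F [-0.6569  0.209  -0.3413] open -0.00036652354989489275
n 243 edge x,z -0.026950185663698237 0.19543683102190484
ang 0.8252391750494149
```

The tips slipped past in front of the edge, and the lid is still at about 0.83. I'll raise, move 15 mm further in and try again.

Emit:
send_rows --pt "0 0 0 0 0 -35 1" --pt "0 0 0 0 0 -35 1" --pt "0 0 0 -13 0 0 1" --pt "0 0 0 -14 0 0 1" --pt "0 0 0 -14 0 0 1" --pt "0 0 0 0 0 15 1" --pt "0 0 0 0 0 10 1" --pt "0 0 0 0 0 7 1" --pt "0 0 0 0 0 7 1" --pt "0 0 0 0 0 5 1"

```text
time_s: 5.2
eef_pos: [0.5892, -0.0067, 0.1831]
eef_rot: [-0.0, -0.127, 0.992, 0.0]
wrist_force: [0.6, 0.1, -0.1]
opening: 0.002
grasp_force: 0.0
```

```bash
python3 -c "from h import *;st();lidang()"
```

```text
t 5.2 chest xyz mm [ -8.7   1.5 183.1] tool y heading 104.55 tool z [-0.0009  0.0002 -1.    ] F [ 0.5943  0.0903 -0.1412] open 0.0017379523911161042
n 296 edge x,z -0.027098842613851547 0.19574625738240994
ang 0.82572952587427
```

Emit:
send_rows --pt "0 0 0 0 0 4 1" --pt "0 0 0 0 0 4 1" --pt "0 0 0 2 0 4 1" --pt "0 0 0 3 0 4 1" --pt "0 0 0 4 0 4 1" --pt "0 0 0 4 0 4 1" --pt "0 0 0 4 0 4 1" --pt "0 0 0 0 0 0 1" --pt "0 0 0 0 0 0 1" --pt "0 0 0 0 0 0 1"

```text
time_s: 6.25
eef_pos: [0.5736, -0.0109, 0.1559]
eef_rot: [0.0, -0.127, 0.992, 0.0]
wrist_force: [0.4, -0.3, 0.3]
opening: 0.003
grasp_force: 0.0
```

```bash
python3 -c "from h import *;st();lidang()"
```

```text
t 6.25 chest xyz mm [-24.9   1.5 155.9] tool y heading 104.56 tool z [ 0.0005  0.0002 -1.    ] F [ 0.3976 -0.2649  0.2535] open 0.002983201467285856
n 451 edge x,z -0.03665216144422277 0.18602864015818604
ang 0.7446631551562141
```

Run:
```python
from h import *
c,L=look()
cv2.imwrite("pics/side2.png",cv2.resize(c["color"][150:290,260:440,::-1],(765,595),interpolation=cv2.INTER_CUBIC))
P=L.reshape(-1,3)
for y0 in(-.09,-.06,.05,.08):
    m=(abs(P[:,1]-y0)<.006)&(P[:,0]>-.06)&(P[:,0]<.09)&(P[:,2]>.08)&(P[:,2]<.25);q=P[m];print(y0,q[np.argsort(q[:,2])][::-6][:12]*1e3)
```

```text
-0.09 [[-34.418  -85.9303 187.4664]
 [-32.0479 -87.1242 185.4107]
 [-33.8141 -86.0635 183.638 ]
 [-35.8006 -91.1899 183.0283]
 [-26.9272 -91.363  182.0613]
 [-35.2875 -91.3696 179.2995]
 [-20.9187 -93.4654 176.2417]
 [-16.5762 -85.6245 172.3881]
 [ -8.2243 -93.3645 164.2441]
 [  0.5876 -86.121  155.6304]
 [  8.8241 -89.7824 148.263 ]
 [ 15.4455 -91.9778 141.8546]]
-0.06 [[-34.9526 -63.4241 186.1167]
 [-31.1892 -63.8087 185.1089]
 [-29.4946 -58.9521 183.1753]
 [-33.5226 -65.1696 182.3815]
 [-34.7499 -61.6231 181.5303]
 [-23.349  -64.7785 179.7334]
 [-18.2428 -60.7144 174.3797]
 [ -9.4623 -63.7642 166.1168]
 [ -0.7244 -64.9162 156.692 ]
 [  9.3303 -56.7861 146.4846]
 [ 15.6412 -54.3347 141.0049]
 [ 26.3141 -57.117  130.5081]]
0.05 [[-36.6729  48.2809 187.765 ]
 [-29.3535  50.1479 185.0064]
 [-36.054   44.1959 183.3439]
 [-32.4167  55.2305 182.2132]
 [-37.1308  50.355  180.8526]
 [-22.4435  44.9947 177.5668]
 [-14.3487  54.0479 169.9282]
 [ -8.6515  47.9963 164.26  ]
 [  3.0477  52.0316 152.689 ]
 [ 11.9099  52.0896 143.2763]
 [ 19.533   44.2513 136.4911]
 [ 30.579   47.5658 126.1471]]
0.08 [[-33.3264  74.9827 187.0811]
 [-30.968   74.1262 185.1079]
 [-35.8207  85.0703 183.8997]
 [-33.6623  84.1074 182.1965]
 [-34.9422  78.8516 180.4065]
 [-36.1257  78.2228 178.9281]
 [-13.9332  82.0713 169.0248]
 [ -2.1211  82.0745 156.7824]
 [  6.1594  79.7732 149.5108]
 [ 19.3998  75.3173 138.3255]
 [ 30.0607  81.3198 127.1653]
 [ 39.4667  81.6515 117.2711]]
```

View pics/side2.png

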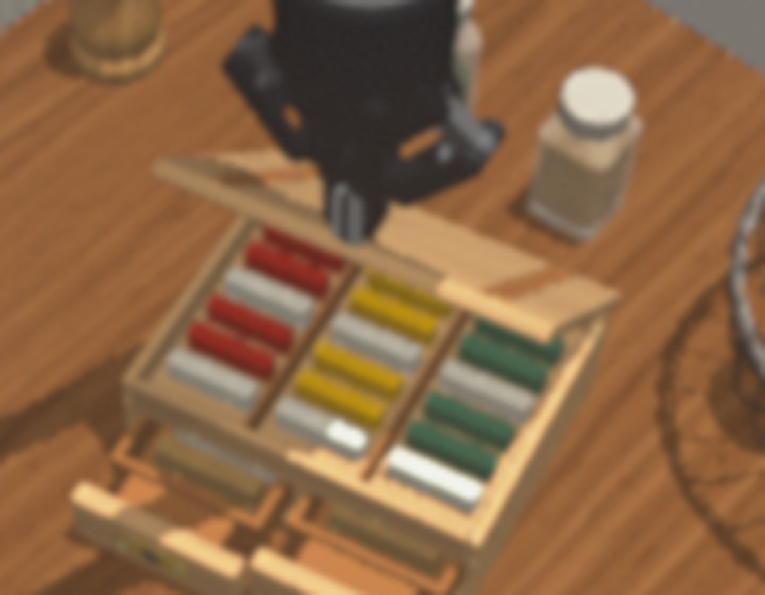

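The fingers (350,215) appear in front of the lid's edge, so either the tips or the frame are offset from where I assumed. I'll measure the finger points.

Run:
```python
from h import *
st()
for n in("side","scene"):
    c,L=look(n);g=c["color"].astype(int);print(n)
    m=(abs(L[...,1])<.05)&(L[...,0]>-.1)&(L[...,0]<.02)&(L[...,2]>.1)&(L[...,2]<.24)&(g.max(-1)-g.min(-1)<25)
    P=L[m];print(m.sum())
    for z in range(125,235,8):
        q=P[abs(P[:,2]*1e3-z)<4]*1e3
        if len(q)>3: print(z,len(q),np.percentile(q[:,0],[3,50,97]),np.percentile(q[:,1],[3,50,97]))
```

```text
t 6.35 chest xyz mm [-24.9   1.5 155.9] tool y heading 104.57 tool z [ 0.0003  0.0002 -1.    ] F [-0.6377 -0.7997  0.1047] open 0.0011009893081658608
side
241
197 26 [-37.3086 -35.6263 -31.4225] [-8.6415 -1.7721 10.4053]
205 30 [-37.675  -35.1659 -30.8266] [-11.6338  -3.608   10.9179]
213 40 [-38.0755 -33.8909 -24.4992] [-12.3522  -2.879   11.4061]
221 29 [-37.1903 -35.5134 -30.8537] [-12.0835  -0.5354   7.1257]
229 33 [-39.7951 -36.6473 -28.8486] [-15.6149  -1.2946   7.8906]
scene
460
189 19 [-36.4205 -33.7193 -29.2796] [-6.1272 -0.4494  6.88  ]
197 44 [-36.3293 -33.4896 -19.5404] [-10.5527  -2.2396  12.6122]
205 51 [-35.8904 -32.1896 -20.6529] [-11.2424  -2.7331  12.8303]
213 59 [-36.4786 -33.9372 -20.0945] [-11.193   -2.2898  12.8179]
221 44 [-36.1234 -31.9062 -29.209 ] [-11.143    1.5818  11.1326]
229 75 [-37.6576 -35.4974 -25.9115] [-24.9002  -0.1668  24.0408]
```

Emit:
send_rows --pt "0 0 0 0 0 -25 1" --pt "0 0 0 0 0 -25 1" --pt "0 0 0 0 0 -20 1" --pt "0 0 0 0 0 0 1" --pt "0 0 0 0 0 0 1" --pt "0 0 0 0 0 0 1" --pt "0 0 0 0 0 0 1" --pt "0 0 0 0 0 0 1" --pt "0 0 0 0 0 0 1" --pt "0 0 0 0 0 0 1"

```text
time_s: 7.45
eef_pos: [0.5732, -0.0109, 0.2257]
eef_rot: [-0.0, -0.127, 0.992, 0.0]
wrist_force: [0.5, 0.5, 0.1]
opening: 0.001
grasp_force: 0.0
```

Run:
```python
from h import *
st()
for n in("side","scene"):
    c,L=look(n);g=c["color"].astype(int);print(n)
    m=(abs(L[...,1])<.05)&(L[...,0]>-.1)&(L[...,0]<.02)&(L[...,2]>.192)&(L[...,2]<.32)
    P=L[m];print(m.sum())
    for z in range(193,305,6):
        q=P[abs(P[:,2]*1e3-z)<3]*1e3
        if len(q)>0: print(z,len(q),np.percentile(q[:,0],[3,50,97]),np.percentile(q[:,1],[3,50,97]))
```

```text
t 7.45 chest xyz mm [-25.2   1.5 225.7] tool y heading 104.57 tool z [-0.0004  0.0001 -1.    ] F [0.524  0.5185 0.0856] open 0.001440298829607298
side
577
259 7 [-36.9395 -35.569  -31.1998] [-4.9397 -1.6584  6.4591]
265 29 [-38.0475 -35.0787 -30.4973] [-10.1551  -1.8316  13.2693]
271 35 [-37.4494 -32.7628 -21.8779] [-12.4185  -4.9177  14.8447]
277 43 [-38.2495 -33.7361 -21.8496] [-12.2616  -2.1645  14.4729]
283 40 [-37.823  -34.05   -23.2289] [-12.6252  -1.5324  15.0263]
289 27 [-37.9214 -35.1842 -31.4981] [-12.4276  -1.6067  13.8597]
295 27 [-38.4602 -35.4782 -31.0761] [-14.5626   0.9861   8.8073]
301 56 [-39.5327 -37.4795 -29.7076] [-23.0912   3.5249  27.2515]
scene
887
253 2 [-33.252  -31.6142 -29.9764] [-3.6305  0.7213  5.0732]
259 22 [-36.0386 -34.6291 -28.8455] [-5.3972  0.0919  8.5358]
265 49 [-36.1526 -32.1308 -22.5564] [-10.3354  -1.001   14.9872]
271 55 [-36.6174 -32.4203 -20.0941] [-11.4982   0.1572  15.5233]
277 54 [-36.3283 -31.6168 -20.6662] [-11.3461  -2.4099  14.9022]
283 59 [-36.1302 -32.0496 -20.7679] [-11.0308  -1.8256  15.6744]
289 50 [-36.1756 -33.1515 -26.8646] [-10.9542   1.0146  14.918 ]
295 40 [-37.6668 -34.905  -29.352 ] [-13.479    3.8162  19.7226]
301 107 [-38.5919 -35.572  -25.6964] [-25.2852   4.3554  29.763 ]
```

Real tips sit about 30 mm above the reported TCP: reported 226, seen 254. That explains both misses. Repeating with this offset.

Emit:
send_rows --pt "0 0 0 -7 0 25 1" --pt "0 0 0 0 0 20 1" --pt "0 0 0 0 0 14 1" --pt "0 0 0 0 0 8 1" --pt "0 0 0 0 0 7 1" --pt "0 0 0 0 0 6 1" --pt "0 0 0 4 0 4 1" --pt "0 0 0 4 0 4 1" --pt "0 0 0 4.7 0 5.8 1" --pt "0 0 0 4.7 0 5.8 1"

```text
time_s: 8.55
eef_pos: [0.5631, -0.0138, 0.1264]
eef_rot: [0.0, -0.127, 0.992, -0.0]
wrist_force: [1.9, -0.1, -0.0]
opening: 0.001
grasp_force: 0.6
```

Run:
```python
from h import *
st();lidang()
c,L=look("scene");P=L.reshape(-1,3)*1e3
tip=157
for z in range(160,420,15):
    q=P[(abs(P[:,2]-z)<7)&(abs(P[:,1])<90)&(P[:,0]>-120)&(P[:,0]<40)]
    if len(q): print(z,len(q),np.percentile(q[:,0],[1,50]),np.percentile(q[:,1],[1,99]))
```

```text
t 8.55 chest xyz mm [-35.7   1.3 126.4] tool y heading 104.56 tool z [ 0.0009 -0.0003 -1.    ] F [ 1.9403 -0.0742 -0.049 ] open 0.001150892810321421
n 888 edge x,z -0.056305296304448464 0.2478578206325693
ang 0.8726052259617512
160 578 [-57.2651 -52.5873] [-87.6225  87.5623]
175 96 [-48.7809 -44.0883] [-11.3117  16.5061]
190 77 [-49.2399 -45.908 ] [-12.6448  16.1161]
205 287 [-49.9262 -46.8782] [-32.3468  39.7917]
220 255 [-54.2497 -47.651 ] [-44.2688  50.8727]
235 344 [-54.3835 -47.5182] [-57.4717  59.1856]
250 490 [-56.3931 -46.1516] [-58.1596  61.3676]
265 253 [-56.0931 -46.6755] [-40.1771  42.4448]
280 121 [-73.4082 -58.1282] [-35.1298  27.8379]
295 342 [-74.2495 -67.7823] [-34.8858  32.1248]
310 347 [-74.3295 -67.8438] [-34.9878  31.493 ]
325 532 [-74.0497 -63.6025] [-34.5393  33.7934]
340 175 [-75.9356 -66.4907] [-36.6722  34.2896]
355 456 [-75.9335 -68.6485] [-36.8469  34.8943]
370 472 [-74.5973 -67.465 ] [-34.9957  33.5132]
385 462 [-74.2295 -67.4116] [-35.1265  32.609 ]
400 493 [-74.0934 -68.1147] [-35.0981  31.8191]
415 311 [-74.3634 -70.0882] [-33.6484  21.8408]
```

Emit:
send_rows --pt "0 0 0 5.4 0 8 1" --pt "0 0 0 5.4 0 8 1" --pt "0 0 0 5.4 0 8 1" --pt "0 0 0 2.7 0 7 1" --pt "0 0 0 2.7 0 7 1" --pt "0 0 0 2.7 0 7 1" --pt "0 0 0 1.4 0 5.3 1" --pt "0 0 0 1.4 0 5.3 1" --pt "0 0 0 1.4 0 5.3 1" --pt "0 0 0 1.4 0 5.3 1"

```text
time_s: 9.65
eef_pos: [0.5346, -0.021, 0.0599]
eef_rot: [0.0, -0.127, 0.992, -0.0]
wrist_force: [1.6, 0.6, 0.7]
opening: 0.002
grasp_force: 0.5
```

```bash
cat >> h.py <<'E'
def lidz():
    c,L=look("side");P=L.reshape(-1,3)*1e3
    for x in(-72,-50,-20,20,60):
        q=P[(abs(P[:,0]-x)<6)&(abs(P[:,1])>60)&(abs(P[:,1])<95)&(P[:,2]<170)];print(x,np.median(q[:,2]).round(1),len(q))
    for s in(1,-1):
        q=P[(P[:,1]*s>15)&(P[:,1]*s<85)&(P[:,0]<-88)&(P[:,0]>-160)&(P[:,2]>12)&(P[:,2]<38)];print("drawer",s,np.percentile(q[:,0],[3,50]) if len(q) else None,len(q))
E
python3 -c "from h import *;st();lidz()"
```

```text
t 9.65 chest xyz mm [-65.2   1.5  59.9] tool y heading 104.57 tool z [ 0.0008  0.0001 -1.    ] F [1.629  0.6146 0.713 ] open 0.0020626660481070018
-72 89.2 261
-50 88.3 155
-20 85.7 82
20 81.3 70
60 77.9 70
drawer 1 [-142.0418 -116.7499] 559
drawer -1 [-132.0395 -111.0825] 453
```

Emit:
send_rows --pt "0 0 0 0.5 0 4 1" --pt "0 0 0 0.5 0 4 1" --pt "0 0 0 0 0 3 1" --pt "0 0 0 0 0 2 1" --pt "0 0 0 0 0 1 1" --pt "0 0 0 0 0 1 1" --pt "0 0 0 0 0 1 1" --pt "0 0 0 0 0 0 1" --pt "0 0 0 0 0 0 1" --pt "0 0 0 0 0 0 1"

```text
time_s: 10.7
eef_pos: [0.5333, -0.0214, 0.0455]
eef_rot: [-0.0, -0.127, 0.992, -0.0]
wrist_force: [-6.6, 0.4, 11.4]
opening: 0.001
grasp_force: 6.2
```

```bash
python3 -c "from h import *;st();lidz()"
```

```text
t 10.7 chest xyz mm [-66.5   1.5  45.5] tool y heading 104.58 tool z [-0.0003 -0.0002 -1.    ] F [-6.6255  0.4447 11.4044] open 0.0006431587018129364
-72 75.2 240
-50 76.4 159
-20 76.3 84
20 76.5 77
60 76.0 73
drawer 1 [-141.9011 -115.5062] 558
drawer -1 [-132.2788 -111.6087] 468
```

The lid lies at 75–76 mm along its length, so it's shut, with 11 N on it. Backing off toward the front of the left drawer and tilting.

Emit:
send_rows --pt "0 0 0 0 0 -10 1" --pt "0 0 0 0 0 -35 1" --pt "0 0 0 0 0 -35 1" --pt "0 0 0 35 15 0 1" --pt "0 0 0 35 16 0 1" --pt "0 0 0 35 16 0 1" --pt "0 -5 0 0 0 0 1" --pt "0 -5 0 0 0 0 1" --pt "0 -5 0 0 0 0 1" --pt "0 0 0 0 0 0 1"

```text
time_s: 11.75
eef_pos: [0.4182, -0.0021, 0.1237]
eef_rot: [0.13, -0.125, 0.984, 0.017]
wrist_force: [-0.8, -0.9, -0.9]
opening: 0.001
grasp_force: 0.0
```

```bash
python3 -c "from h import *;st();lidz()"
```

```text
t 11.75 chest xyz mm [-173.    49.1  123.7] tool y heading 104.47 tool z [ 0.2511  0.0651 -0.9658] F [-0.8414 -0.9109 -0.9183] open 0.0013578924103196924
-72 75.3 222
-50 76.2 153
-20 76.0 144
20 76.3 148
60 76.5 134
drawer 1 [-142.3064 -119.8962] 436
drawer -1 [-132.1907 -111.3652] 460
```

Emit:
send_rows --pt "0 0 0 4.8 0 18 1" --pt "0 0 0 4.8 0 18 1" --pt "0 0 0 4.8 0 18 1" --pt "0 0 0 4.8 0 18 1" --pt "0 0 0 4.8 0 18 1" --pt "0 0 0 4.8 0 18 1" --pt "0 0 0 4.8 0 17.5 1" --pt "0 0 0 -8 0 2.1 1" --pt "0 0 0 -8 0 2.1 1" --pt "0 0 0 -6 0 1.6 1"

```text
time_s: 12.8
eef_pos: [0.4444, 0.0033, -0.0045]
eef_rot: [0.13, -0.126, 0.983, 0.016]
wrist_force: [-0.3, 0.2, 0.6]
opening: 0.001
grasp_force: 0.0
```

```bash
python3 -c "from h import *;st();lidz()"
```

```text
t 12.8 chest xyz mm [-146.3   47.7   -4.5] tool y heading 104.6 tool z [ 0.2522  0.0644 -0.9655] F [-0.3473  0.2459  0.5726] open 0.0006323144072754502
-72 75.3 228
-50 75.9 157
-20 76.0 152
20 76.0 143
60 76.5 133
drawer 1 [-123.8976 -107.966 ] 270
drawer -1 [-132.1029 -111.6715] 456
```

Emit:
send_rows --pt "0 0 0 -4.6 0 1.2 1" --pt "0 0 0 -4.6 0 1.2 1" --pt "0 0 0 -4.6 0 1.2 1" --pt "0 0 0 -4.6 0 1.2 1" --pt "0 0 0 -4.6 0 1.2 1" --pt "0 0 0 -4.6 0 1.2 1" --pt "0 0 0 -4.6 0 1.2 1" --pt "0 0 0 -4.6 0 1.2 1" --pt "0 0 0 -4.6 0 1.2 1" --pt "0 0 0 -4.6 0 1.2 1"

```text
time_s: 13.85
eef_pos: [0.4882, 0.0156, -0.0054]
eef_rot: [0.129, -0.126, 0.983, 0.017]
wrist_force: [-1.1, -0.7, 0.8]
opening: -0.003
grasp_force: 0.8
```

```bash
python3 -c "from h import *;st();lidz()"
```

```text
t 13.85 chest xyz mm [-100.8   48.6   -5.4] tool y heading 104.57 tool z [ 0.2503  0.0651 -0.966 ] F [-1.0849 -0.7363  0.7711] open -0.002514395903911156
-72 75.4 125
-50 76.1 106
-20 76.2 152
20 76.4 141
60 76.3 130
drawer 1 [-123.9613 -120.2551] 14
drawer -1 [-131.924  -110.9106] 465
```

Contact is light. Pushing on in small steps until it reaches the stop.

Emit:
send_rows --pt "0 0 0 -2 0 0.5 1" --pt "0 0 0 -2 0 0.5 1" --pt "0 0 0 -1 0 0.3 1" --pt "0 0 0 -1 0 0.3 1" --pt "0 0 0 -1 0 0.3 1" --pt "0 0 0 -0.5 0 0.1 1" --pt "0 0 0 -0.5 0 0.1 1" --pt "0 0 0 0 0 0 1" --pt "0 0 0 0 0 0 1" --pt "0 0 0 0 0 0 1"

```text
time_s: 14.9
eef_pos: [0.4942, 0.0173, -0.0058]
eef_rot: [0.128, -0.126, 0.984, 0.017]
wrist_force: [-11.5, -5.5, 8.2]
opening: 0.001
grasp_force: 6.1
```

```bash
python3 -c "from h import *;st();lidz()"
```

```text
t 14.9 chest xyz mm [-94.6  48.8  -5.8] tool y heading 104.61 tool z [ 0.2473  0.0651 -0.9667] F [-11.4976  -5.5265   8.2208] open 0.0010629988884441881
-72 75.8 125
-50 76.2 92
-20 76.4 130
20 76.3 142
60 76.1 137
drawer 1 [-117.9454 -114.2847] 17
drawer -1 [-132.0168 -111.335 ] 463
```

The drawer reached its stop: TCP -94.6 against a predicted -94.8, at 12 N. Backing off and moving across to the right drawer.

Emit:
send_rows --pt "0 0 0 14 0 -3.8 1" --pt "0 0 0 15 0 -4 1" --pt "0 0 0 15 0 -4 1" --pt "0 0 0 15 0 -4 1" --pt "0 0 0 0 -33 0 1" --pt "0 0 0 0 -32 0 1" --pt "0 0 0 0 -32 0 1" --pt "0 0 0 -7 0 1.9 1" --pt "0 0 0 -7 0 1.9 1" --pt "0 0 0 0 0 0 1"

```text
time_s: 15.95
eef_pos: [0.4756, -0.0871, -0.0054]
eef_rot: [0.129, -0.126, 0.983, 0.017]
wrist_force: [0.3, 0.0, 0.1]
opening: 0.0
grasp_force: 0.0
```

```bash
python3 -c "from h import *;st();lidz()"
```

```text
t 15.95 chest xyz mm [-138.9  -47.7   -5.4] tool y heading 104.62 tool z [ 0.2503  0.0657 -0.9659] F [0.3229 0.0314 0.0548] open 0.0002266746812989221
-72 74.9 123
-50 75.9 81
-20 76.3 77
20 76.2 78
60 76.2 133
drawer 1 None 0
drawer -1 [-157.0594 -101.8762] 128
```

Emit:
send_rows --pt "0 0 0 -4.3 0 1.1 1" --pt "0 0 0 -4.3 0 1.1 1" --pt "0 0 0 -4.3 0 1.1 1" --pt "0 0 0 -4.3 0 1.1 1" --pt "0 0 0 -4.3 0 1.1 1" --pt "0 0 0 -4.3 0 1.1 1" --pt "0 0 0 -4.3 0 1.1 1" --pt "0 0 0 -4.3 0 1.1 1" --pt "0 0 0 -3 0 0.8 1" --pt "0 0 0 0 0 0 1"

```text
time_s: 17.0
eef_pos: [0.5134, -0.0786, -0.0047]
eef_rot: [0.13, -0.126, 0.983, 0.016]
wrist_force: [-0.9, 0.5, 0.7]
opening: -0.002
grasp_force: 0.0
```

Emit:
send_rows --pt "0 0 0 -2 0 0.5 1" --pt "0 0 0 -2 0 0.5 1" --pt "0 0 0 -1 0 0.3 1" --pt "0 0 0 -1 0 0.3 1" --pt "0 0 0 -1 0 0.3 1" --pt "0 0 0 -0.5 0 0.1 1" --pt "0 0 0 0 0 0 1" --pt "0 0 0 0 0 0 1" --pt "0 0 0 0 0 0 1" --pt "0 0 0 0 0 0 1"

```text
time_s: 18.0
eef_pos: [0.519, -0.077, -0.005]
eef_rot: [0.128, -0.126, 0.984, 0.016]
wrist_force: [-11.6, -5.9, 9.7]
opening: 0.0
grasp_force: 6.6
```

```bash
python3 -c "from h import *;st();lidz()"
```

```text
t 18.0 chest xyz mm [-94.4 -48.8  -5. ] tool y heading 104.6 tool z [ 0.2485  0.0646 -0.9665] F [-11.5921  -5.9467   9.6528] open 0.0004739586721483666
-72 75.9 72
-50 76.4 86
-20 76.3 77
20 76.0 74
60 76.4 73
drawer 1 None 0
drawer -1 [-116.0599 -114.8144] 12
```

Both drawers are at their stops. Retreating straight back, then up, and checking.

Emit:
send_rows --pt "0 0 0 14 0 -3.8 1" --pt "0 0 0 15 0 -4 1" --pt "0 0 0 15 0 -4 1" --pt "0 0 0 0 0 -40 1" --pt "0 0 0 0 0 -40 1" --pt "0 0 0 0 0 -40 1" --pt "0 0 0 0 0 -40 1" --pt "0 0 0 0 0 0 1" --pt "0 0 0 0 0 0 1" --pt "0 0 0 0 0 0 1"

```text
time_s: 19.05
eef_pos: [0.4355, -0.0977, 0.1487]
eef_rot: [0.129, -0.126, 0.984, 0.017]
wrist_force: [0.3, 0.4, -0.6]
opening: -0.001
grasp_force: 0.0
```

Run:
```python
from h import *
st();lidz()
c,L=look("scene");cv2.imwrite("pics/end.png",c["color"][...,::-1])
P=L.reshape(-1,3)*1e3
for s in(1,-1):
    q=P[(P[:,1]*s>10)&(P[:,1]*s<90)&(P[:,0]<-80)&(P[:,0]>-160)&(P[:,2]>10)&(P[:,2]<36)];print(s,np.percentile(q[:,0],[3,50,97]) if len(q) else None,len(q))
```

```text
t 19.05 chest xyz mm [-180.4  -47.8  148.7] tool y heading 104.57 tool z [ 0.2494  0.0661 -0.9661] F [ 0.2767  0.4185 -0.5683] open -0.0010021379684463487
-72 76.1 93
-50 76.0 84
-20 76.2 82
20 76.0 74
60 76.1 112
drawer 1 None 0
drawer -1 [-94.6367 -93.0723] 65
1 [-93.5642 -91.7501 -90.3217] 213
-1 [-93.1557 -91.6897 -90.2105] 279
```

View pics/end.png

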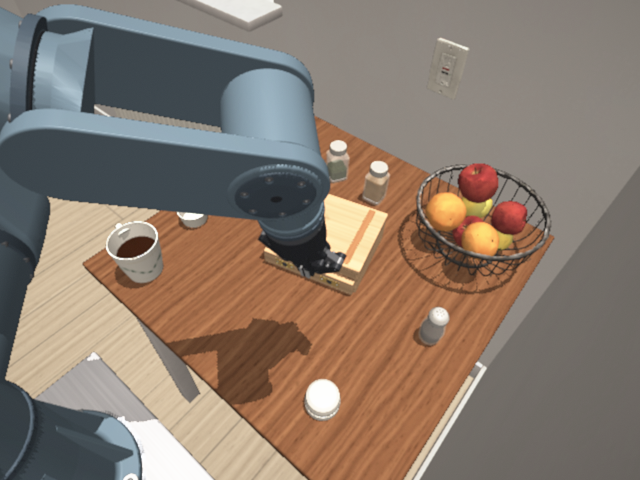

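The chest at (325,240) is shut, with both drawer faces at x ≈ -91.7 mm. The visible items haven't moved and the arm is clear.

```bash
python3 -c "
from bench import ctrl
print(ctrl.hand_in())"
```

```text
the job is handed in; nothing more can be done
None
```

I pushed the lid shut first, then both drawers home to within about 1 mm. By the last camera check nothing visible round the chest had moved (the arm hid the pepper mill), and I handed the job in with the arm clear; no verdict came back.

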